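# Wedge the rocking microplate shaker

## Task

The microplate shaker rocks because the foot under its near-left corner (the bare top corner in front of the control strip) is worn short. Push the orange levelling wedge along the bench with the fingertips, thin edge first, under that foot until the shaker neither dips when you press that corner nor is jacked up out of level; never pick anything up, do not shove the shaker out of its place, and leave the other things alone. Finish while still pressing down firmly with the fingers on that bare corner, off the wedge, showing that it no longer gives.

Things in the scene. Friction and masses are not known exactly. Their poses are not given: they have to be found in the camera images.
- shaker: white microplate shaker, 215 (x) x 250 (y) mm, 2.3 kg, on four black dome feet (10 mm radius) at x +-88, y +-105 mm; underside 16 mm, top cover 58 mm above the bench. Origin: plan centre at bench height; x to its back, y to its left end. A platform with a fixed white 96-hole rack fills x -86..102, y -114..46 mm, to 100 mm height; black control strip with steel knob at x -20..96, y 63..111 mm
- corner (a point): point on the shaker's flat bare top cover right above the short foot, at x -88, y +105 mm, height 58 mm when level. Press here. The weight lies towards the opposite foot, so untouched the shaker stands level with the short foot in the air; about 2 N down on this corner tips it until the foot meets the bench or the wedge
- short_foot (a point): point straight below the corner point, at the level of the full-length feet (the bench, when level). The short foot's dome ends 4 to 7 mm above it; how much is unknown and differs each time. Axes as the shaker's
- wedge: orange plastic levelling wedge lying on the bench, 50 (x) x 100 (y) mm, 50 g. Origin: centre of its underside. Thin edge, 1.5 mm thick, at y = -50 mm, starts pointing roughly at the shaker's left end; the ramp rises evenly to 12.5 mm at y = +50 mm (1.1 mm per 10 mm). At the thick end stands a finger lip 9 mm thick, 20 mm tall, its flat outer face at y = +50 mm, for pushing
- amber_bottle: bystander: amber reagent bottle with black cap, 50 mm diameter, 98 mm tall, origin under its centre
- tape: bystander: roll of brown packing tape lying flat, 96 mm diameter, 25 mm tall, origin under its centre
- white_jar: bystander: low white screw jar, 71 mm diameter, 28 mm tall, origin under its centre
- dish: bystander: culture dish with lid, 61 mm diameter, 14 mm tall, origin under its centre
- loose_tube: bystander: sample tube with yellow cap lying on the bench, 52 x 78 x 17 mm, origin under its centre
- blue_pen: bystander: blue pen lying on the bench, 12 x 145 x 9 mm, origin under its centre
Mind the look-alikes: they are no part of the job. What is meant by the wedge is not blue or turquoise, and is the larger of those in its own colour.

How it is judged:
By the outcome, as a careful person would: the job done as asked, in the order asked, and still so for the second after the job is handed in, while the arm keeps its last pose, push and grip.
It also fails if it takes over 58 s, if anything falls off the work surface, if the arm or the gripper's body presses on something with over 40 N, if the wrist force passes 120 N, or if a joint passes its speed limit or range.

## Robot

A 6-joint arm with a two-finger parallel gripper is mounted at the origin on a cart in front of the work surface, level with it; the furniture and walls round the work are solid. World frame = base frame: x ahead of the robot, y to its left, z up, the work surface at z = 0. Lengths are in m, angles in rad, forces in N, time in s.
With the tool pointing down it reaches from about 0.35 to 0.975 m from the base axis. Payload 4.9 kg.
Tool frame: the origin (TCP) lies on the front face of the gripper's body, between the roots of the fingers; the fingertips stand ctrl.finger_overhang ahead of it and the grasp point (between the pads) lies 54 mm ahead of it (ctrl.finger_overhang is the distance from the TCP to the fingertips, in m); z points along the fingers, y is the line along which they close (so a half turn about z gives the same grasp; the last joint's range is limited). The gripper opens to 85 mm and grips with 20 to 120 N. Pads are 22 mm wide; open, the fingers measure 114 mm over their backs; the gripper's body (76 mm by 85 mm) begins 54 mm behind the grasp point. The pads swing forward as they close: fully open they stand 13 mm farther back than shut.
Start: joints at [1.051, 0.053, 1.613, -0, 1.476, -0.119], TCP at [0.244, 0.575, 0.304] pointing down, gripper open.
Joint ranges: [-3.01, 3.01], [-1.01, 2.22], [0.06, 2.58], [-1.02, 4.17], [0.09, 2.62], [-3.14, 3.14]. Speed limits (rad/s): [2.57, 2.57, 3.14, 3.14, 3.14, 3.14].

## Interface

Orientations are given as a rotation vector (axis times angle).
In Python, from station import ctrl, vision gives the robot as it stands. The module is installed in compiled form; this text tells all that it offers.
- The arm moves only by the tool drive_tool, never from a script. Its argument "rows" is a list of rows, each a list of 2 entries, a list of its own where there are three numbers: the shift along the tool's x, y, z in m, then the turn about the tool's z in rad. A call has 1 to 10 rows; each row shifts and turns the commanded pose from where the row before left it, along the tool's axes as they then stand; what a row does not reach is not made up. A row lasts 1/10 s, in which the tool goes at most 50 mm and 8.59 degrees, less where a joint would pass 70% of its speed; a pose out of reach is approached as far as the arm can. A call with a gripper value outside its range is refused whole. "jaw" is the closure, from 0 (fully open) to 1 (shut), set as the call begins (left out, the last holds). The fingers move at their own pace and stop on an object; "grip_force" is the grip in N (left out, the last holds). Time passes only in rows, so rows that do not move let the fingers close. It gives the time, the measured TCP pose, the force, the opening and the grip force at its end, in the units of the state.
- ctrl.get_obs(): the state, without advancing time (a new reading comes with each control period).
- vision.get_image(name): name is "scene" or "top" or "wrist"; returns a dict with "image" (480x640x3 uint8, blue, green, red), "vertical_fov" (degrees; the focal length in pixels is half the picture's height over the tangent of half this angle, whatever the lens; pixels are square), "cx", "cy" (the principal point, pixels), "dist_coeffs" ([k1, k2, p1, p2, k3] as OpenCV has them; the pictures are not rectified), "R" (3x3) and "t" (3): a world point X has camera coordinates R X + t. Camera axes: x right, y down, z forward; pixel columns grow to the right and rows downward; lengths in m; the calibration is good to about 2 mm. A picture is of the moment at which its call begins. There is no depth.
- ctrl.finish_job(): hands the job in; it is judged then, once.
The state is a dict: "t": time; "q": joint angles; "dq": joint speeds; "effort": joint torques, N m; "tool_pos": TCP position; "tool_rot": TCP orientation; "contact_force": force on the tool from outside, world axes, zero at the start; "wrist_torque": the same for the moment, N m; "opening": finger opening in m; "grip_force": force on a finger pad.
Only numpy, scipy, OpenCV 4.12 (cv2) and the standard library are available. Lean on these libraries where they do the work, as an engineer would, in place of code of your own. Each camera call takes 0.05 s, during which the arm holds its last target. There are 200 camera calls.

## Working session

There is one attempt and no reset: what is moved stays moved. The work goes in short steps, Python scripts to look and compute and a tool call to move; the robot and the scene stay as the last step left them, time stands still between calls to the robot, and variables do not carry over. Pictures are saved under pics/ and viewed, at most 10 in all, crops included, and the job is handed in when it is done.

Besides the shell and the picture viewer there is one more tool, called after "Call:" as a command line: name --argument value ..., lists and objects as JSON in quotes. drive_tool: Moves the arm, as the interface text tells. Its arguments: {"type":"object","properties":{"rows":{"type":"array","items":{"type":"array"}},"jaw":{"type":"number"},"grip_force":{"type":"number"}},"required":["rows"]}

```bash
mkdir -p pics
cat > h.py <<'E'
import numpy as np, cv2
from station import ctrl, vision
def K(c):
    f=240/np.tan(np.radians(c["vertical_fov"])/2); return np.array([[f,0,c["cx"]],[0,f,c["cy"]],[0,0,1]])
def get(n,name=None):
    c=vision.get_image(n)
    if name: cv2.imwrite("pics/"+name,c["image"])
    return c
def px2w(c,pts,z):
    p=cv2.undistortPoints(np.array(pts,float).reshape(-1,1,2),K(c),np.array(c["dist_coeffs"],float)).reshape(-1,2)
    R=np.array(c["R"]);t=np.array(c["t"]);o=-R.T@t
    d=np.c_[p,np.ones(len(p))]@R
    return o+d*((np.array(z)-o[2])/d[:,2])[:,None]
def w2px(c,X):
    return cv2.projectPoints(np.array(X,float).reshape(-1,1,3),cv2.Rodrigues(np.array(c["R"]))[0],np.array(c["t"],float),K(c),np.array(c["dist_coeffs"],float))[0].reshape(-1,2)
E
python3 - <<'E'
from h import *
for n in("top","scene"):
    c=get(n,n+"0.png"); print(n,-np.array(c["R"]).T@c["t"])
o=ctrl.get_obs();print(o,ctrl.finger_overhang)
E
```

```text
top [0.40720309 0.02044265 1.56774706]
scene [0.05953296 0.93544532 0.71557307]
{'t': 0.1, 'q': array([ 1.05099387e+00,  5.32759411e-02,  1.61415172e+00,  4.03877086e-07,
        1.47599180e+00, -1.19005102e-01]), 'dq': array([-4.53866283e-04,  1.35522530e-04, -2.78684690e-03,  9.40129628e-05,
        5.64806150e-04, -1.01087733e-03]), 'effort': array([ 6.80890153e-04, -3.94903779e+01, -3.71364999e+01, -5.47167474e-05,
        3.90527493e-03,  1.28844792e-05]), 'tool_pos': array([0.24363418, 0.57509443, 0.30279804]), 'tool_rot': array([-6.25251141e-01, -3.07815720e+00,  2.72371509e-03]), 'contact_force': array([ 0.58397236,  0.24798953, -0.43467895]), 'wrist_torque': array([-0.01901536,  0.03953083,  0.02362284]), 'grip_force': 0.0, 'opening': 0.08584274464874042} 0.0726
```

View pics/top0.png

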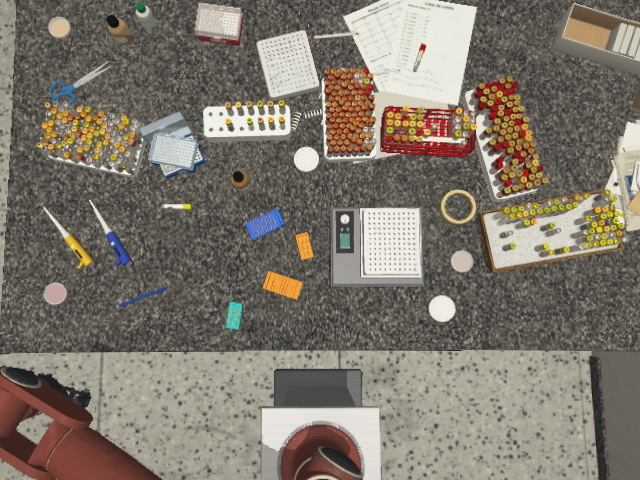

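View pics/scene0.png

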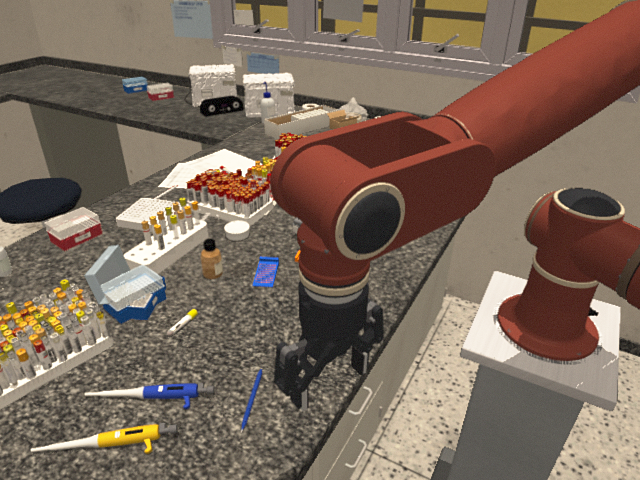

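The top picture shows the robot at the bottom, world x pointing up and y pointing left. The candidates are orange (283,286), smaller orange (304,246), blue (265,223) and turquoise (234,316). The larger orange one at (283,286) fits the description. The shaker is at (377,247), and its bare near-left corner is around (337,280). I'll confirm in one crop.

Run:
```python
from h import *
im=cv2.imread("pics/top0.png")
cv2.imwrite("pics/crop0.png",cv2.resize(im[195:335,220:430],None,fx=3.8,fy=3.8,interpolation=cv2.INTER_CUBIC))
c=get("top")
h=cv2.cvtColor(im,cv2.COLOR_BGR2HSV)
m=cv2.inRange(h,(8,150,120),(20,255,255)); m[:,:255]=0;m[:200]=0;m[310:]=0;m[:,330:]=0
n,l,s,ce=cv2.connectedComponentsWithStats(m)
for i in range(1,n):
    if s[i,4]>50:
        r=cv2.minAreaRect(np.argwhere(l==i)[:,::-1].astype(np.float32)); b=cv2.boxPoints(r)
        print(s[i,4],r); print(px2w(c,b,[.007]*4).round(4))
```

```text
324 ((303.9882507324219, 245.44703674316406), (25.814727783203125, 12.798897743225098), 77.47119140625)
[[0.6172 0.0649 0.007 ]
 [0.6248 0.0299 0.007 ]
 [0.5539 0.0148 0.007 ]
 [0.5464 0.0495 0.007 ]]
680 ((282.20001220703125, 284.9000244140625), (36.366188049316406, 18.657434463500977), 18.43494987487793)
[[0.468  0.1563 0.007 ]
 [0.5168 0.1402 0.007 ]
 [0.4843 0.0447 0.007 ]
 [0.4357 0.0612 0.007 ]]
```

View pics/crop0.png

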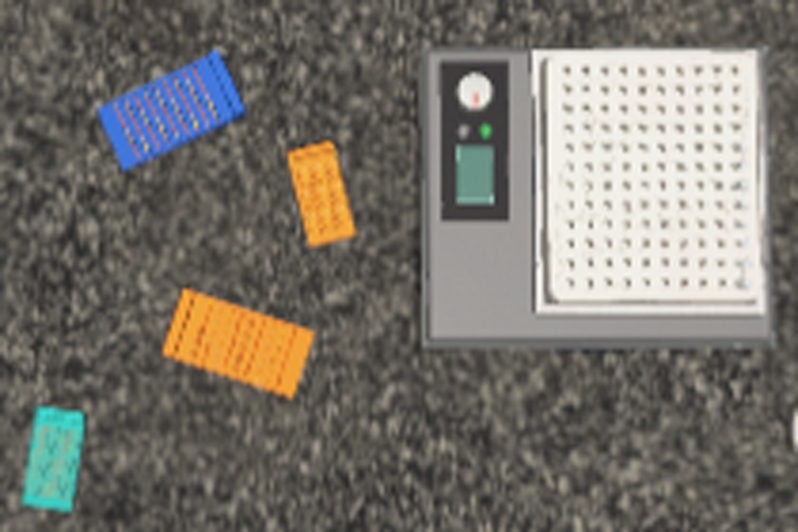

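The crop confirms it: the big orange wedge is at (283,286) full-frame, with its lip (thick end) on the left and its thin end pointing towards the shaker, skewed about 18°. The shaker's near-left top corner is at crop (423,347).

Run:
```python
from h import *
c=get("top")
P=np.array([(423,347),(772,346),(768,47),(422,50)])/3.8+[220,195]
L=np.array([[-.1075,.125],[-.1075,-.125],[.1075,-.125],[.1075,.125]])
W=px2w(c,P,[.058]*4)[:,:2];print(W.round(4))
Wc=W.mean(0);Lc=L.mean(0);U,S,V=np.linalg.svd((W-Wc).T@L);R=U@V
print("yaw",np.degrees(np.arctan2(R[1,0],R[0,0])),"org",Wc, (L@R.T+Wc-W).round(4).tolist())
print("foot",R@[-.088,.105]+Wc)
# wedge corners from crop: lip outer (186,289),(163,355); thin (314,330),(292,398)
P=np.array([(186,289),(163,355),(314,330),(292,398)])/3.8+[220,195]
w=px2w(c,P,[.02,.02,.0015,.0015])[:,:2];print(w.round(4)); print("lip mid",(w[0]+w[1])/2,"thin mid",(w[2]+w[3])/2)
o=ctrl.get_obs();R=cv2.Rodrigues(o["tool_rot"])[0];print(R.round(3))
```

```text
[[ 0.4692 -0.0333]
 [ 0.4686 -0.2779]
 [ 0.6813 -0.2814]
 [ 0.6811 -0.0349]]
yaw -0.3189740509076176 org [ 0.57506612 -0.15691109] [[-0.001, 0.002], [-0.0017, -0.0034], [0.0005, -0.0011], [0.0022, 0.0024]]
foot [ 0.48765203 -0.05142281]
[[0.5138 0.1363]
 [0.4663 0.1527]
 [0.4845 0.0441]
 [0.4352 0.0604]]
lip mid [0.49004316 0.14450465] thin mid [0.4598107  0.05223153]
[[-0.921  0.39  -0.001]
 [ 0.39   0.921 -0.001]
 [ 0.    -0.001 -1.   ]]
```

Call:
drive_tool --rows '[[[0,0,0],0.146],[[0,0,0],0.146],[[0,0,0],0.146],[[0,0,0],0.146],[[0,0,0],0.146],[[0,0,0],0.146],[[0,0,0],0.146],[[0,0,0],0.146],[[0,0,0],0],[[0,0,0],0]]' --jaw 0.62

```text
t: 1.2
tool_pos: [0.2438, 0.5754, 0.3037]
tool_rot: [2.216, 2.227, -0.001]
contact_force: [0.4, -1.1, -0.2]
opening: 0.0328
grip_force: 0.0
```

Call:
drive_tool --rows '[[[-0.045,0.013,0.01],0],[[-0.045,0.013,0.01],0],[[-0.045,0.013,0.01],0],[[-0.045,0.014,0.01],0],[[-0.045,0.014,0.01],0],[[-0.045,0.014,0.01],0],[[-0.045,0.014,0.01],0],[[-0.045,0.014,0.015],0],[[-0.045,0.014,0.015],0],[[-0.045,0.015,0.015],0]]'

```text
t: 2.2
tool_pos: [0.3829, 0.124, 0.1888]
tool_rot: [2.215, 2.226, 0.002]
contact_force: [0.5, 0.4, 0.2]
opening: 0.0325
grip_force: 0.0
```

Run:
```python
from h import *
o=ctrl.get_obs();print(o["t"],o["tool_pos"],o["opening"],o["contact_force"],ctrl.finger_overhang);print(cv2.Rodrigues(o["tool_rot"])[0].round(4))
get("wrist","w1.png")
```

```text
2.2 [0.38289952 0.12397848 0.18875418] 0.03250067157030222 [0.50310313 0.3620381  0.20590695] 0.0726
[[-5.0e-03  1.0e+00  1.7e-03]
 [ 1.0e+00  5.0e-03  3.0e-04]
 [ 3.0e-04  1.7e-03 -1.0e+00]]
```

View pics/w1.png

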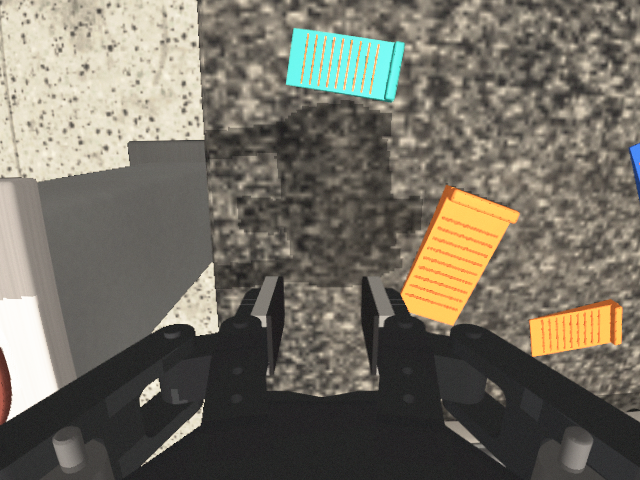

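The wrist view shows the orange wedge at (460,255) with its lip at the top (480,200) and its thin end at the bottom (430,310), on the +x side of the fingers. Next I lower the fingers beside its near long side.

Call:
drive_tool --rows '[[[-0.015,0.002,0.045],0],[[-0.014,0,0.04],0],[[0,0,0.018],0],[[0,0,0.004],0],[[0,0,0.002],0],[[0,0,0.002],0],[[0,0,0],0],[[0,0,0],0]]'

```text
t: 3.05
tool_pos: [0.3856, 0.097, 0.0791]
tool_rot: [2.217, 2.224, 0.003]
contact_force: [-0.9, 0.0, 0.2]
opening: 0.0324
grip_force: 0.0
```

Run:
```python
from h import *
o=ctrl.get_obs();print(o["t"],o["tool_pos"],o["contact_force"],ctrl.finger_overhang)
c=get("scene","s1.png"); im=c["image"]
u=w2px(c,[[.42,.1,.0]])[0].astype(int);print(u)
cv2.imwrite("pics/s1c.png",cv2.resize(im[max(0,u[1]-90):u[1]+90,max(0,u[0]-120):u[0]+120],None,fx=3.3,fy=3.3,interpolation=cv2.INTER_CUBIC))
```

```text
3.05 [0.3856165  0.09703393 0.07906658] [-0.90169518  0.01319483  0.17935664] 0.0726
[356 291]
```

View pics/s1c.png

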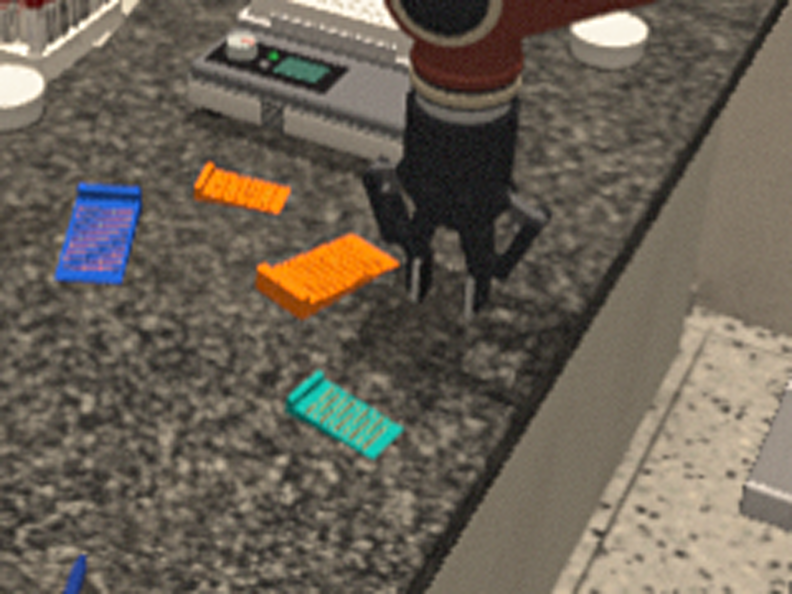

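Call:
drive_tool --rows '[[[0,0,0.002],0],[[0,0,0.002],0],[[0,0,0.001],0],[[0,0,0],0],[[0,0,0],0]]'

```text
t: 3.6
tool_pos: [0.3847, 0.0967, 0.0728]
tool_rot: [-2.219, -2.223, 0.0]
contact_force: [0.2, -0.9, 0.2]
opening: 0.0326
grip_force: 0.0
```

Call:
drive_tool --rows '[[[0,0,0.001],0],[[0,0,0.001],0],[[0,0,0],0],[[0,0,0],0]]'

```text
t: 4.0
tool_pos: [0.3851, 0.0967, 0.0719]
tool_rot: [-2.219, -2.223, 0.001]
contact_force: [-3.6, -0.6, 8.5]
opening: 0.0324
grip_force: 4.5
```

Run:
```python
from h import *
for i in range(4):
    o=ctrl.get_obs();print(o["t"],o["tool_pos"].round(4),o["contact_force"].round(2))
    c=get("wrist","w2.png")
```

```text
4.0 [0.3851 0.0967 0.0719] [-3.64 -0.59  8.48]
4.05 [0.3851 0.0967 0.0719] [-3.72 -1.27  8.04]
4.1 [0.3851 0.0967 0.0719] [-4.33 -0.25  9.11]
4.15 [0.3851 0.0967 0.0719] [-4.82 -0.8   8.78]
```

View pics/w2.png

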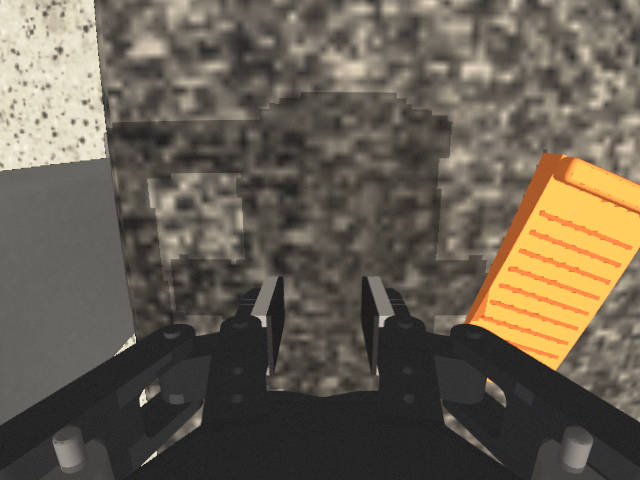

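The wrist view shows the wedge's near side running from (555,155) to (475,345), just right of the right finger at (400,320). The bench touch is at TCP z≈0.072. I lift 2 mm and push the wedge sideways towards +x, near its thin end, to square it.

Call:
drive_tool --rows '[[[0,0,-0.002],0],[[0,0.01,0],0],[[0,0.01,0],0],[[0,0.008,0],0],[[0,0.008,0],0],[[0,0.005,0],0],[[0,0,0],0]]'

```text
t: 4.9
tool_pos: [0.4266, 0.0968, 0.0729]
tool_rot: [2.219, 2.223, 0.0]
contact_force: [-1.3, -0.2, 0.4]
opening: 0.0322
grip_force: 0.0
```

```bash
cat >> h.py <<'E'
def wedge(cam="wrist"):
    c=get(cam); h=cv2.cvtColor(c["image"],cv2.COLOR_BGR2HSV)
    m=cv2.inRange(h,(6,130,60),(22,255,255)); n,l,s,ce=cv2.connectedComponentsWithStats(m)
    i=1+np.argmax(s[1:,4]); p=np.argwhere(l==i)[:,::-1]
    W=px2w(c,p,[.006]*len(p))[:,:2]
    r=cv2.minAreaRect((W*1000).astype(np.float32))
    print("touch border",p.min(0),p.max(0)); print("rect mm",r); print(cv2.boxPoints(r).round(0).tolist())
    return c,l==i
E
python3 - <<'E'
from h import *
o=ctrl.get_obs();print(o["t"],o["tool_pos"].round(4),o["contact_force"].round(2))
wedge(); wedge("top")
E
```

```text
4.9 [0.4266 0.0968 0.0729] [-1.32 -0.16  0.39]
touch border [389 151] [581 336]
rect mm ((488.5920104980469, 116.30504608154297), (72.56645965576172, 61.70347213745117), 73.15303039550781)
[[449.0, 91.0], [508.0, 73.0], [529.0, 142.0], [470.0, 160.0]]
touch border [325  68] [375 151]
rect mm ((976.8280029296875, -94.63158416748047), (244.31602478027344, 138.89334106445312), 1.510496735572815)
[[853.0, -28.0], [857.0, -167.0], [1101.0, -161.0], [1097.0, -22.0]]
```

Call:
drive_tool --rows '[[[0,0.005,0],0],[[0,0.005,0],0],[[0,0,0],0]]'

```text
t: 5.3
tool_pos: [0.4365, 0.0968, 0.0732]
tool_rot: [2.219, 2.223, 0.001]
contact_force: [-0.4, -0.2, 0.5]
opening: 0.0324
grip_force: 0.0
```

Run:
```python
from h import *
o=ctrl.get_obs();print(o["t"],o["tool_pos"].round(4),o["contact_force"].round(2))
c,m=wedge();cv2.imwrite("pics/w3.png",c["image"])
```

```text
5.3 [0.4365 0.0968 0.0732] [-0.44 -0.22  0.45]
touch border [384 150] [563 336]
rect mm ((493.8034973144531, 117.94444274902344), (72.6278076171875, 60.446067810058594), 79.72241973876953)
[[458.0, 88.0], [517.0, 77.0], [530.0, 148.0], [471.0, 159.0]]
```

View pics/w3.png

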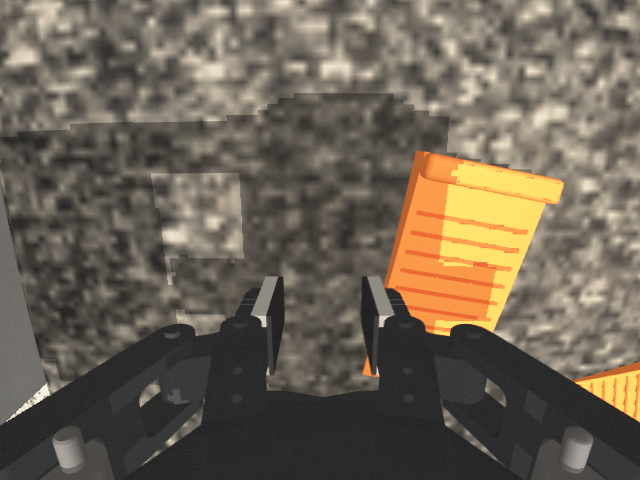

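The wrist view shows the wedge turning with the finger: lip from (415,152) to (562,190), thin corner at (370,372), and about 10° still to go.

Call:
drive_tool --rows '[[[0,0.005,0],0],[[0,0.005,0],0],[[0,0,0],0]]'

```text
t: 5.65
tool_pos: [0.4466, 0.0968, 0.0732]
tool_rot: [2.219, 2.223, 0.001]
contact_force: [0.1, -1.0, 0.4]
opening: 0.0324
grip_force: 0.0
```

Run:
```python
from h import *
o=ctrl.get_obs();print(o["t"],o["tool_pos"].round(4),o["contact_force"].round(2))
c,m=wedge();cv2.imwrite("pics/w4.png",c["image"])
ys=np.argwhere(m)
# lip outer edge: topmost mask pixel for each column
xs=np.arange(m.shape[1])[m.any(0)]; top=[np.argmax(m[:,x]) for x in xs]
P=np.array([[x,t] for x,t in zip(xs,top)])[3:-3]; W=px2w(c,P,[.02]*len(P))
for i in range(0,len(P),10): print(P[i],W[i].round(4))
```

```text
5.65 [0.4466 0.0968 0.0732] [ 0.13 -1.05  0.42]
touch border [381 149] [545 336]
rect mm ((499.8079528808594, 119.6364974975586), (75.36502838134766, 59.249691009521484), 86.50241088867188)
[[468.0, 84.0], [527.0, 80.0], [532.0, 155.0], [473.0, 159.0]]
[384 241] [0.4679 0.1279 0.02  ]
[394 151] [0.4699 0.1587 0.02  ]
[404 150] [0.4732 0.1591 0.02  ]
[414 151] [0.4765 0.1588 0.02  ]
[424 151] [0.4799 0.1588 0.02  ]
[434 152] [0.4833 0.1585 0.02  ]
[444 153] [0.4867 0.1583 0.02  ]
[454 154] [0.4901 0.158  0.02  ]
[464 155] [0.4935 0.1577 0.02  ]
[474 156] [0.4969 0.1574 0.02  ]
[484 156] [0.5004 0.1575 0.02  ]
[494 157] [0.5039 0.1572 0.02  ]
[504 158] [0.5074 0.1569 0.02  ]
[514 159] [0.511  0.1567 0.02  ]
[524 160] [0.5145 0.1564 0.02  ]
[534 161] [0.5182 0.1561 0.02  ]
```

Lip midpoint ≈ (0.495, 0.157), with about 3.5° of skew left, and the flat push will square that off. I now move behind the lip.

Call:
drive_tool --rows '[[[0,-0.02,0],0],[[0,0,-0.027],0],[[0,0,-0.025],0],[[0.032,0.02,0],0],[[0.032,0.02,0],0],[[0.032,0.024,0],0],[[0,0,0],0],[[0,0,0.025],0],[[0,0,0.025],0],[[0,0,0],0]]'

```text
t: 6.7
tool_pos: [0.4888, 0.1925, 0.0732]
tool_rot: [-2.218, -2.223, 0.003]
contact_force: [0.1, -0.7, 0.2]
opening: 0.0325
grip_force: 0.0
```

Run:
```python
from h import *
o=ctrl.get_obs();print(o["t"],o["tool_pos"].round(4),o["contact_force"].round(2),cv2.Rodrigues(o["tool_rot"])[0].round(4).tolist())
c=get("scene"); im=c["image"]
u=w2px(c,[[.49,.1,.0]])[0].astype(int);print(u)
cv2.imwrite("pics/s2c.png",cv2.resize(im[max(0,u[1]-70):u[1]+70,max(0,u[0]-90):u[0]+90],None,fx=4,fy=4,interpolation=cv2.INTER_CUBIC))
```

```text
6.7 [0.4888 0.1925 0.0732] [ 0.12 -0.74  0.18] [[-0.0019, 1.0, -0.0024], [1.0, 0.0019, -0.0006], [-0.0006, -0.0024, -1.0]]
[330 282]
```

View pics/s2c.png

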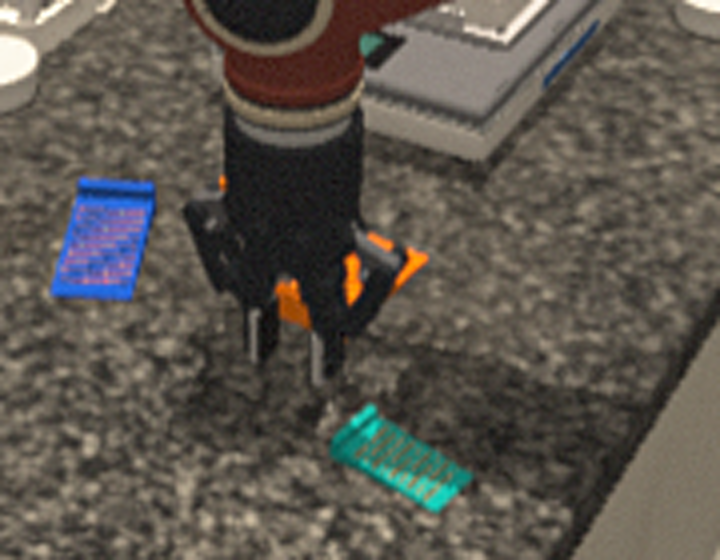

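The scene crop shows both fingertips behind the orange lip, at about (255,350) and (320,370), and clear of the turquoise one. Pushing.

Call:
drive_tool --rows '[[[-0.01,0,-0.002],0],[[-0.01,0,0],0],[[-0.008,0,0],0],[[-0.008,0,0],0],[[-0.008,0,0],0],[[-0.008,0,0],0],[[-0.01,0,0],0],[[-0.01,0,0],0],[[-0.01,0,0],0],[[-0.008,0,0],0]]'

```text
t: 7.75
tool_pos: [0.4897, 0.102, 0.0768]
tool_rot: [-2.22, -2.223, 0.0]
contact_force: [0.0, 0.4, 0.2]
opening: 0.0326
grip_force: 0.2
```

Run:
```python
from h import *
o=ctrl.get_obs();print(o["t"],o["tool_pos"].round(4),o["contact_force"].round(2))
c=get("wrist","w5.png")
c2=get("top","t5.png")
im=np.hstack([c["image"][:,:],c2["image"][180:340,230:440].repeat(3,0).repeat(3,1)[:480]]); 
cv2.imwrite("pics/c5.png",cv2.resize(im,(800,int(480*800/im.shape[1]))))
```

```text
7.75 [0.4897 0.102  0.0768] [0.01 0.45 0.16]
```

View pics/c5.png

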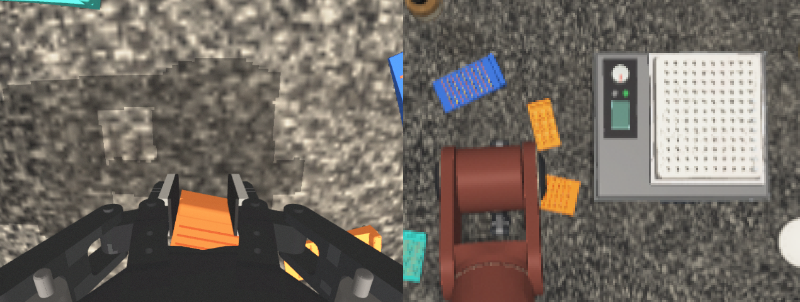

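Run:
```python
from h import *
im=cv2.imread("pics/t5.png");c=get("top")
h=cv2.cvtColor(im,cv2.COLOR_BGR2HSV);m=cv2.inRange(h,(8,150,120),(20,255,255)); m[:,:255]=0;m[:200]=0;m[310:]=0;m[:,330:]=0
n,l,s,ce=cv2.connectedComponentsWithStats(m)
for i in range(1,n):
    if s[i,4]>50:
        r=cv2.minAreaRect(np.argwhere(l==i)[:,::-1].astype(np.float32)); b=cv2.boxPoints(r)
        print(s[i,4],r[2]); print(px2w(c,b,[.003]*4).round(4))
im=cv2.imread("pics/w5.png"); c=get("wrist")
cv2.imwrite("pics/c6.png",np.hstack([cv2.resize(im[270:420,220:420],None,fx=2,fy=2),cv2.resize(cv2.imread("pics/t5.png")[230:310,290:350],(375,500))[:300]]))
```

```text
325 77.47119140625
[[0.6177 0.065  0.003 ]
 [0.6253 0.0299 0.003 ]
 [0.5543 0.0147 0.003 ]
 [0.5468 0.0496 0.003 ]]
328 11.309932708740234
[[ 0.4605  0.0473  0.003 ]
 [ 0.5121  0.0367  0.003 ]
 [ 0.5017 -0.0134  0.003 ]
 [ 0.4502 -0.0026  0.003 ]]
```

View pics/c6.png

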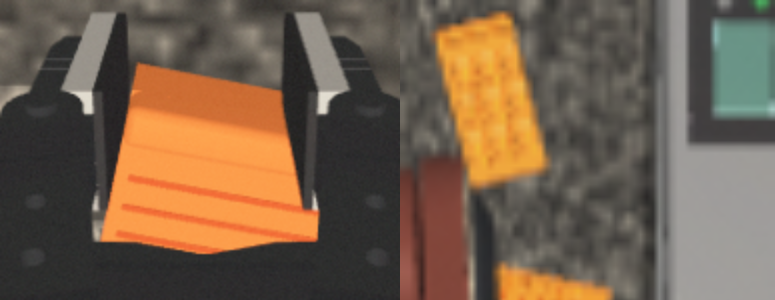

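The top view shows the wedge's thin end at (0.476,-0.008), skewed about 11°, because its lip corner slipped inside the left finger. I back off, narrow the jaw so both fingers bear on the lip, and push again. The left-side contact will square it.

Call:
drive_tool --rows '[[[0.015,0,-0.002],0],[[0.015,0,0],0],[[0,-0.003,0],0],[[0,0,0],0],[[0,0,0],0]]' --jaw 0.81

```text
t: 8.45
tool_pos: [0.4865, 0.133, 0.0787]
tool_rot: [-2.219, -2.224, 0.001]
contact_force: [-0.4, -0.5, -0.9]
opening: 0.016
grip_force: 0.0
```

Call:
drive_tool --rows '[[[-0.01,0,0],0],[[-0.01,0,0],0],[[-0.01,0,0],0],[[-0.005,0,0],0],[[-0.005,0,0],0],[[-0.005,0,0],0],[[-0.005,0,0],0],[[-0.005,0,0],0],[[0,0,0],0]]'

```text
t: 9.35
tool_pos: [0.4869, 0.0775, 0.0789]
tool_rot: [2.22, 2.223, -0.0]
contact_force: [-0.0, -0.6, 0.0]
opening: 0.0161
grip_force: 0.0
```

```bash
cat > t.py <<'E'
from h import *
o=ctrl.get_obs();print(o["t"],o["tool_pos"].round(4),o["contact_force"].round(2),o["opening"])
c=get("top");im=c["image"]
h=cv2.cvtColor(im,cv2.COLOR_BGR2HSV);m=cv2.inRange(h,(8,150,120),(20,255,255)); m[:,:255]=0;m[:260]=0;m[310:]=0;m[:,345:]=0
n,l,s,ce=cv2.connectedComponentsWithStats(m)
for i in range(1,n):
    if s[i,4]>30:
        p=np.argwhere(l==i)[:,::-1].astype(np.float32);r=cv2.minAreaRect(p); b=cv2.boxPoints(r)
        print(s[i,4],r[2]); print(px2w(c,b,[.003]*4).round(4).tolist())
c=get("wrist"); h=cv2.cvtColor(c["image"],cv2.COLOR_BGR2HSV);m=cv2.inRange(h,(6,130,60),(22,255,255))>0
m[:, :200]=0;m[:,440:]=0
xs=np.arange(640)[m.sum(0)>5]; P=np.array([[x,np.argmax(m[:,x])] for x in xs]); W=px2w(c,P,[.02]*len(P))
for i in range(0,len(P),6): print(P[i],W[i,:2].round(4))
E
python3 t.py
```

```text
9.35 [0.4869 0.0775 0.0789] [-0.01 -0.57  0.04] 0.016121605062696207
283 90.0
[[0.5226, 0.0095, 0.003], [0.5223, -0.0322, 0.003], [0.4724, -0.0317, 0.003], [0.4727, 0.0099, 0.003]]
[297 373] [0.4763 0.0507]
[303 315] [0.4791 0.0772]
[309 315] [0.4814 0.0772]
[315 315] [0.4838 0.0772]
[321 315] [0.4861 0.0772]
[327 315] [0.4884 0.0772]
[333 315] [0.4908 0.0772]
[339 315] [0.4931 0.0772]
[345 351] [0.4957 0.0612]
[351 374] [0.4984 0.0503]
[398 317] [0.5161 0.0762]
[404 317] [0.5185 0.0762]
[410 318] [0.5209 0.0758]
```

The wedge is square now, with centre x≈0.4975 and thin edge y≈-0.032. It sits about 9 mm too far in +x, so I recentre the fingers on it and push with a slight −x slant.

Call:
drive_tool --rows '[[[0.006,0,0],0],[[0,0.017,0],0],[[0,0,0],0],[[-0.006,0,0],0],[[-0.005,-0.001,0],0],[[-0.005,-0.001,0],0],[[-0.005,-0.0015,0],0],[[-0.005,-0.0015,0],0],[[0,0,0],0]]'

```text
t: 10.35
tool_pos: [0.4985, 0.0573, 0.0788]
tool_rot: [-2.22, -2.223, 0.0]
contact_force: [0.2, 1.0, 0.9]
opening: 0.0164
grip_force: 0.0
```

```bash
python3 t.py
```

```text
10.35 [0.4985 0.0573 0.0788] [0.22 0.98 0.88] 0.016394071334429716
140 0.0
[[0.4698, -0.0067, 0.003], [0.5197, -0.0072, 0.003], [0.5194, -0.0544, 0.003], [0.4695, -0.0538, 0.003]]
34 90.0
[[0.5171, 0.0179, 0.003], [0.5171, 0.0151, 0.003], [0.4699, 0.0154, 0.003], [0.4699, 0.0182, 0.003]]
[290 379] [0.4851 0.0277]
[296 373] [0.4876 0.0306]
[302 329] [0.4904 0.0509]
[308 315] [0.4928 0.057 ]
[314 315] [0.4952 0.057 ]
[320 315] [0.4975 0.057 ]
[326 315] [0.4998 0.057 ]
[332 315] [0.5021 0.057 ]
[338 315] [0.5045 0.057 ]
[344 342] [0.507  0.0451]
[350 373] [0.5098 0.0306]
[438 305] [0.5432 0.0611]
```

Run:
```python
from h import *
c=get("top");im=c["image"];h=cv2.cvtColor(im,cv2.COLOR_BGR2HSV);m=cv2.inRange(h,(8,150,120),(20,255,255))
for x in range(312,346): 
    r=np.where(m[260:300,x])[0]; print(x,(r.min()+260,r.max()+260,len(r)) if len(r) else None, im[283,x].tolist(), px2w(c,[[x,275]],[.003])[0,1].round(4))
print(im[281,326:340].tolist())
print(w2px(c,[[.4876,-.0322,.058],[.4876,-.0322,.016]]))
```

```text
312 (np.int64(270), np.int64(287), 18) [39, 90, 164] 0.018
313 (np.int64(270), np.int64(285), 16) [51, 75, 140] 0.0152
314 None [58, 70, 130] 0.0124
315 None [58, 70, 130] 0.0096
316 None [58, 70, 130] 0.0069
317 None [58, 69, 130] 0.0041
318 None [59, 71, 130] 0.0013
319 None [59, 70, 131] -0.0015
320 (np.int64(287), np.int64(287), 1) [86, 100, 124] -0.0042
321 (np.int64(284), np.int64(287), 4) [42, 42, 44] -0.007
322 (np.int64(283), np.int64(287), 5) [47, 114, 177] -0.0098
323 (np.int64(281), np.int64(287), 7) [52, 159, 240] -0.0126
324 (np.int64(278), np.int64(287), 10) [53, 158, 240] -0.0153
325 (np.int64(270), np.int64(287), 18) [47, 138, 240] -0.0181
326 (np.int64(270), np.int64(287), 18) [54, 159, 240] -0.0209
327 (np.int64(270), np.int64(287), 18) [51, 158, 240] -0.0237
328 (np.int64(270), np.int64(287), 17) [35, 143, 233] -0.0264
329 (np.int64(270), np.int64(287), 18) [53, 159, 240] -0.0292
330 (np.int64(270), np.int64(287), 18) [50, 100, 167] -0.032
331 (np.int64(287), np.int64(287), 1) [128, 131, 129] -0.0348
332 (np.int64(287), np.int64(287), 1) [83, 83, 84] -0.0375
333 (
[... 186 characters left out ...]
np.int64(287), np.int64(287), 1) [144, 146, 149] -0.0486
337 (np.int64(287), np.int64(287), 1) [143, 145, 147] -0.0514
338 (np.int64(287), np.int64(287), 1) [143, 146, 147] -0.0542
339 None [143, 145, 147] -0.057
340 None [144, 145, 147] -0.0597
341 None [143, 145, 147] -0.0625
342 None [143, 145, 147] -0.0653
343 None [143, 145, 147] -0.0681
344 None [142, 145, 146] -0.0708
345 None [143, 145, 146] -0.0736
[[51, 158, 240], [52, 159, 240], [35, 167, 233], [51, 158, 240], [49, 101, 167], [129, 132, 132], [89, 89, 90], [132, 134, 135], [159, 162, 165], [156, 159, 161], [156, 159, 162], [157, 160, 162], [156, 160, 163], [156, 160, 162]]
[[330.81370701 279.44010498]
 [330.29004611 280.25748947]]
```

Call:
drive_tool --rows '[[[-0.004,-0.001,0],0],[[-0.004,-0.001,0],0],[[-0.004,-0.001,0],0],[[-0.004,-0.001,0],0],[[0,0,0],0]]'

```text
t: 11.0
tool_pos: [0.4948, 0.0414, 0.0789]
tool_rot: [2.22, 2.223, -0.0]
contact_force: [0.0, -0.4, 0.2]
opening: 0.0163
grip_force: 0.0
```

```bash
cat > r.py <<'E'
from h import *
F=[];Z=[]
for i in range(4):
    o=ctrl.get_obs();F.append(o["contact_force"]);Z.append(o["tool_pos"]); c=get("top")
print(o["t"],np.mean(Z,0).round(5),np.mean(F,0).round(2))
im=c["image"];h=cv2.cvtColor(im,cv2.COLOR_BGR2HSV);m=cv2.inRange(h,(8,150,120),(20,255,255))
for x in (322,325,328,330,332,334,338,340,344,346,348,350,352): 
    r=np.where(m[262:300,x])[0]; 
    if len(r): print(x,r.min()+262,r.max()+262,px2w(c,[[x,r.min()+261.5],[x,r.max()+262.5]],[.005]*2).round(4)[:,:2].tolist())
E
python3 r.py
```

```text
11.15 [0.49478 0.04165 0.07884] [ 0.01  0.16 -0.31]
328 286 288 [[0.4737, -0.0261], [0.4655, -0.026]]
330 284 289 [[0.4792, -0.0317], [0.4627, -0.0315]]
332 287 288 [[0.4709, -0.0371], [0.4654, -0.0371]]
334 287 288 [[0.4709, -0.0426], [0.4653, -0.0426]]
338 287 289 [[0.4708, -0.0537], [0.4625, -0.0536]]
340 287 289 [[0.4708, -0.0592], [0.4625, -0.0591]]
344 287 288 [[0.4707, -0.0703], [0.4652, -0.0702]]
```

Call:
drive_tool --rows '[[[-0.002,0,0],0],[[-0.002,0,0],0],[[-0.001,0,0],0],[[0,0,0],0],[[0,0,0],0]]'

```text
t: 11.7
tool_pos: [0.4948, 0.0373, 0.0788]
tool_rot: [-2.219, -2.223, -0.001]
contact_force: [-0.9, 4.8, -0.2]
opening: 0.0162
grip_force: 2.6
```

Call:
drive_tool --rows '[[[-0.001,0,0],0],[[-0.001,0,0],0],[[0,0,0],0],[[0,0,0],0]]'

```text
t: 12.1
tool_pos: [0.4948, 0.0355, 0.0788]
tool_rot: [-2.219, -2.223, -0.001]
contact_force: [0.9, 6.3, -0.1]
opening: 0.0162
grip_force: 3.2
```

Call:
drive_tool --rows '[[[-0.001,0,0],0],[[-0.001,0,0],0],[[0,0,0],0],[[0,0,0],0]]'

```text
t: 12.5
tool_pos: [0.4948, 0.0339, 0.0788]
tool_rot: [-2.218, -2.222, -0.002]
contact_force: [0.1, 8.5, 0.6]
opening: 0.016
grip_force: 4.0
```

```bash
python3 r.py
```

```text
12.65 [0.49481 0.03389 0.07885] [0.3  8.42 0.27]
322 283 288 [[0.4821, -0.0096], [0.4656, -0.0094]]
332 286 288 [[0.4737, -0.0371], [0.4654, -0.0371]]
334 287 288 [[0.4709, -0.0426], [0.4653, -0.0426]]
338 287 289 [[0.4708, -0.0537], [0.4625, -0.0536]]
340 287 289 [[0.4708, -0.0592], [0.4625, -0.0591]]
344 287 288 [[0.4707, -0.0703], [0.4652, -0.0702]]
346 287 289 [[0.4707, -0.0758], [0.4624, -0.0757]]
```

Run:
```python
from h import *
a=cv2.imread("pics/top0.png",0).astype(np.float32)
b=np.mean([cv2.cvtColor(get("top")["image"],cv2.COLOR_BGR2GRAY) for _ in range(3)],0).astype(np.float32)
for n,(y0,y1,x0,x1) in {"plat":(205,280,360,425),"ref":(70,160,320,380),"strip":(208,256,336,356),"jar":(290,330,425,460)}.items():
    A=a[y0:y1,x0:x1];B=b[y0:y1,x0:x1];w=cv2.createHanningWindow(A.shape[::-1],cv2.CV_32F)
    print(n,cv2.phaseCorrelate(A,B,w))
```

```text
plat ((0.05895737524193834, 0.47125311158504246), 0.6773051710481997)
ref ((0.014833343176345437, 0.0072990761636830825), 0.9979638491295002)
strip ((0.13887845775878027, 0.06800207083988496), 0.9703950867056846)
jar ((-0.0341054599499131, 0.012126319653710027), 0.9991746162788735)
```

Call:
drive_tool --rows '[[[0.01,0,0],0],[[0.01,0,0],0],[[0,0,-0.045],0],[[0,0,-0.045],0],[[0,0,0],0],[[0,0,0],0]]' --jaw 1.0

```text
t: 13.45
tool_pos: [0.4958, 0.0531, 0.1706]
tool_rot: [2.216, 2.222, 0.003]
contact_force: [-0.5, -0.8, -0.9]
opening: 0.0
grip_force: 0.0
```

Call:
drive_tool --rows '[[[-0.035,-0.003,0],0],[[-0.035,-0.004,0],0],[[-0.037,0,0],0],[[0,0,0.01],0],[[0,0,0.01],0],[[0,0,0],0],[[0,0,0],0]]'

```text
t: 14.15
tool_pos: [0.4873, -0.053, 0.1475]
tool_rot: [-2.216, -2.223, 0.002]
contact_force: [0.4, -1.0, 0.9]
opening: -0.0002
grip_force: 0.0
```

```bash
python3 r.py
python3 - <<'E'
from h import *
a=cv2.imread("pics/top0.png",0).astype(np.float32)
b=cv2.cvtColor(get("top","t8.png")["image"],cv2.COLOR_BGR2GRAY).astype(np.float32)
for n,(y0,y1,x0,x1) in {"plat":(205,245,365,425)}.items():
    A=a[y0:y1,x0:x1];B=b[y0:y1,x0:x1];w=cv2.createHanningWindow(A.shape[::-1],cv2.CV_32F)
    print(n,cv2.phaseCorrelate(A,B,w))
E
```

```text
14.3 [ 0.48791 -0.05315  0.14839] [ 0.13 -0.48  0.54]
325 279 289 [[0.4931, -0.018], [0.4627, -0.0177]]
328 287 289 [[0.471, -0.0261], [0.4627, -0.026]]
330 287 289 [[0.4709, -0.0316], [0.4627, -0.0315]]
plat ((0.06331905428027795, 0.027400681141802607), 0.8073016807436943)
```

Call:
drive_tool --rows '[[[0,0,0.006],0],[[0,0,0.004],0],[[0,0,0.002],0],[[0,0,0],0]]'

```text
t: 14.8
tool_pos: [0.4877, -0.054, 0.1362]
tool_rot: [-2.219, -2.223, 0.001]
contact_force: [1.3, 0.1, -0.3]
opening: 0.0002
grip_force: 0.0
```

Call:
drive_tool --rows '[[[0,0,0.001],0],[[0,0,0.001],0],[[0,0,0],0]]'

```text
t: 15.1
tool_pos: [0.4881, -0.0541, 0.1349]
tool_rot: [-2.219, -2.224, 0.0]
contact_force: [0.4, 0.4, -0.7]
opening: 0.0003
grip_force: 0.0
```

Call:
drive_tool --rows '[[[0,0,0.001],0],[[0,0,0.001],0],[[0,0,0],0]]'

```text
t: 15.4
tool_pos: [0.488, -0.0541, 0.1327]
tool_rot: [-2.219, -2.223, 0.0]
contact_force: [0.6, 0.1, 0.4]
opening: -0.0
grip_force: 0.0
```

Call:
drive_tool --rows '[[[0,0,0.001],0],[[0,0,0],0],[[0,0,0],0]]'

```text
t: 15.7
tool_pos: [0.4881, -0.054, 0.1319]
tool_rot: [-2.219, -2.224, 0.0]
contact_force: [-0.3, -0.2, -0.6]
opening: -0.0003
grip_force: 0.0
```

Call:
drive_tool --rows '[[[0,0,0.001],0],[[0,0,0],0],[[0,0,0],0]]'

```text
t: 16.0
tool_pos: [0.4881, -0.054, 0.1309]
tool_rot: [-2.219, -2.224, 0.0]
contact_force: [0.6, 0.7, 0.7]
opening: 0.0001
grip_force: 0.0
```

Call:
drive_tool --rows '[[[0,0,0.0005],0],[[0,0,0],0],[[0,0,0],0]]'

```text
t: 16.3
tool_pos: [0.4882, -0.0541, 0.1305]
tool_rot: [2.219, 2.224, 0.0]
contact_force: [0.6, -0.5, 0.1]
opening: 0.0001
grip_force: 0.1
```

Call:
drive_tool --rows '[[[0,0,0.0005],0],[[0,0,0],0],[[0,0,0],0]]'

```text
t: 16.6
tool_pos: [0.4882, -0.0541, 0.1303]
tool_rot: [2.219, 2.224, 0.0]
contact_force: [-1.8, 0.3, 4.0]
opening: 0.0002
grip_force: 2.5
```

Call:
drive_tool --rows '[[[0,0,0.0005],0],[[0,0,0],0],[[0,0,0],0]]'

```text
t: 16.9
tool_pos: [0.4883, -0.0541, 0.1303]
tool_rot: [-2.219, -2.224, 0.0]
contact_force: [-3.8, 1.5, 7.7]
opening: 0.0004
grip_force: 4.0
```

Call:
drive_tool --rows '[[[0,0,0.0005],0],[[0,0,0],0],[[0,0,0],0]]'

```text
t: 17.2
tool_pos: [0.4883, -0.0541, 0.1302]
tool_rot: [-2.219, -2.224, 0.0]
contact_force: [-5.4, 2.3, 11.1]
opening: -0.0001
grip_force: 5.4
```

Call:
drive_tool --rows '[[[0,0,0.0005],0],[[0,0,0],0],[[0,0,0],0]]'

```text
t: 17.5
tool_pos: [0.4884, -0.0541, 0.1302]
tool_rot: [-2.219, -2.223, 0.001]
contact_force: [-7.5, 1.2, 13.4]
opening: 0.0002
grip_force: 6.9
```

The corner is firm: z moves only 0.1 mm between 4 N and 13 N, at level height. I relieve the sideways force while I keep pressing.

Call:
drive_tool --rows '[[[0,-0.0008,0.0003],0],[[0,0,0.0003],0],[[0,0,0],0],[[0,0,0],0]]'

```text
t: 17.9
tool_pos: [0.4882, -0.0541, 0.1302]
tool_rot: [2.219, 2.223, 0.001]
contact_force: [-5.7, 2.6, 14.5]
opening: 0.0
grip_force: 7.4
```

```bash
python3 r.py
python3 - <<'E'
from h import *
a=cv2.imread("pics/top0.png",0).astype(np.float32)
b=cv2.cvtColor(get("top","t9.png")["image"],cv2.COLOR_BGR2GRAY).astype(np.float32)
for n,(y0,y1,x0,x1) in {"plat":(205,245,365,425),"edge":(200,290,405,440)}.items():
    A=a[y0:y1,x0:x1];B=b[y0:y1,x0:x1];w=cv2.createHanningWindow(A.shape[::-1],cv2.CV_32F)
    print(n,cv2.phaseCorrelate(A,B,w))
E
```

```text
18.05 [ 0.48819 -0.05408  0.13016] [-5.78  2.05 15.  ]
325 280 289 [[0.4904, -0.0179], [0.4627, -0.0177]]
328 287 289 [[0.471, -0.0261], [0.4627, -0.026]]
330 288 289 [[0.4682, -0.0316], [0.4627, -0.0315]]
plat ((0.23086045828724977, 0.06957804179254268), 0.8390919254223506)
edge ((-0.10348385805755811, 0.015735057839286526), 0.9718940093193525)
```

```bash
python3 -c "
from station import ctrl
print(ctrl.finish_job())"
```

```text
the job is handed in; nothing more can be done
None
```

The orange wedge is under the short foot, and I handed the job in at about 18 s with the fingers pressing the bare corner at about 15 N: it gave only 0.1 mm from 4 N to 13 N, its height matched level to within a fraction of a millimetre, and the shaker moved well under 1 mm.

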